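# Restock the tin drawer, snug the row, shut the drawer

## Robot

A 7-joint arm with a two-finger parallel gripper is mounted at the origin on the work surface. World frame = base frame: x ahead of the robot, y to its left, z up, the work surface at z = 0. Lengths are in mm, angles in rad, forces in N, time in s.
With the tool pointing down it reaches from about 400 to 875 mm from the base axis. Payload 4.4 kg.
Tool frame: the origin (TCP) lies at the very end of the fingers, on their centre line; the grasp point (between the pads) lies 19 mm behind it; z points along the fingers, y is the line along which they close (so a half turn about z gives the same grasp; the last joint's range is limited). The gripper opens to 85 mm and grips with 20 to 120 N. Pads are 22 mm wide; open, the fingers measure 114 mm over their backs; the gripper's body (76 mm by 85 mm) begins 54 mm behind the grasp point. The pads swing forward as they close: fully open they stand 13 mm farther back than shut.
Start: joints at [-1.405, 0.628, 0.038, 1.517, -0.027, 0.996, -0.02], TCP at [149.298, 632.636, 208.313] pointing down, gripper open.
Joint ranges: [-3.06, 3.06], [-0.37, 2.12], [-1.25, 1.32], [0.18, 2.47], [-1.1, 4.24], [0.23, 1.98], [-2.94, 2.94]. Speed limits (rad/s): [2.57, 2.57, 3.14, 3.14, 3.14, 3.14, 3.14].

## Interface

Orientations are given as [roll, pitch, yaw] about the fixed x, y, z axes, in that order (R = Rz(yaw) Ry(pitch) Rx(roll)).
In Python, from cell import status, get_image, ctrl, models gives the robot as it stands.
- The arm moves only by the shell command python3 -m handwheel 'ROWS' [OPENING]. ROWS is JSON, a list of rows, each an object with "delta_pos": the shift along the world's x, y, z in cm, a list of three; "yaw": the turn about the world's z in rad. A call has 1 to 10 rows; each row shifts and turns the commanded pose from where the row before left it; what a row does not reach is not made up. A row lasts 1/12 s, in which the tool goes at most 41.7 mm and 7.16 degrees, less where a joint would pass 70% of its speed; a pose out of reach is approached as far as the arm can. A call is refused whole if a number of a shift passes 4.17 or a number of a turn 0.125, either way. A call with a gripper value outside its range is refused whole. OPENING is the opening, from -1 (shut) to 1 (fully open), set as the call begins (- or left out, the last holds). The fingers move at their own pace and stop on an object; the grip force is fixed at half the most. Time passes only in rows, so rows that do not move let the fingers close. It gives the time, the measured TCP pose, the force, the opening and the grip force at its end, in the units of the state.
- status.read_state(): the state, without advancing time (a new reading comes with each control period).
- get_image(name): name is "scene" or "top" or "wrist"; returns a dict with "color" (420x560x3 uint8, red, green, blue), "z_map" (420x560 float32, mm along the optical axis (not along the pixel's ray), 0 where there is no reading), "fx", "fy", "cx", "cy" (pixels), "position" and "rotation" of the camera in the world; the wrist camera has in their place "hand_eye" (4x4, takes a point from camera to tool coordinates, whose origin is the TCP and whose axes are the flange's). Camera axes: x right, y up, looking along -z (the intrinsics and any distortion apply to the point x, -y, -z); pixel columns grow to the right and rows downward; lengths in mm; the calibration is good to about 2 mm. A picture is of the moment at which its call begins: read the wrist's pose just before it.
- ctrl.finish_job(): hands the job in; it is judged then, once.
Trained networks look in a picture, given as the dict that the camera call returned (one of the last four; its "shot" number tells which), for a name from the list of things; names that differ only in an ending like _2 or _b are one class to them, and where a whole thing is asked for, a point or a joint stands for the part that bears it (a point fixed in the world has none). Each returns a list of dicts, best first, with "score" (0 to 1); they miss things now and then, are a little off and sometimes report something else, mostly with a low value. They report only what shows in the picture. A call takes as long as a camera call. They do not tell look-alikes from the thing itself.
- models.boxes_of(picture, name): "rect" ([left, top, right, bottom] in pixels, round what is visible of it).
The state is a dict: "clock": time; "qpos": joint angles; "qd": joint speeds; "tau": joint torques, N m; "eef_pos": TCP position; "tool_rot": TCP orientation; "force": force on the tool from outside, world axes, zero at the start; "torque": the same for the moment, N m; "width": finger opening in mm; "gripper_force": force on a finger pad.
Only numpy, scipy, OpenCV 4.12 (cv2) and the standard library are available. Lean on these libraries where they do the work, as an engineer would, in place of code of your own. Each camera call takes 0.05 s, during which the arm holds its last target. There are 200 camera calls.

## Task

Stand the green and red tins upright in the lane of the open drawer, squared up side by side in one row with the blue tin already there (any order), and slide the steel bookend along until all three are held snug, without gaps, against the sprung copper plate at the other end, pressing that plate in a little but never ramming the tins hard against it. Then push the drawer fully home until it drops into its detent, and leave everything else on the counter where it is.

Things in the scene. Friction and masses are not known exactly. Their poses are not given: they have to be found in the camera images.
- tin_green: rectangular green tin with a pale paper band and a small steel disc on its lid, 52 (its x) x 40 (its y) x 66 mm high, about 0.12 kg, origin at the centre of its underside, z up; starts loose on the counter left or right of the drawer
- tin_red: rectangular red tin with a pale paper band and a small steel disc on its lid, 52 (its x) x 40 (its y) x 66 mm high, about 0.12 kg, origin at the centre of its underside, z up; starts loose on the counter on the other side of the drawer
- tin_blue: rectangular blue tin with a pale paper band and a small steel disc on its lid, 52 (its x) x 40 (its y) x 66 mm high, about 0.12 kg, origin at the centre of its underside, z up; starts standing in the drawer's lane, roughly square to it, its left side 15 to 80 mm short of the copper plate
- drawer (a joint): opening of the drawer of a low wooden unit fixed to the counter, m: 0 fully home, 0.17 fully open as at the start; it closes along +x of point lane. Sliding friction about 2 N; over the last 11 mm a sprung ball detent resists (about 10 N in all), then from about 4 mm out it pulls the drawer home to a hard stop. Unit 370 mm wide, 280 deep, top 94 mm above the counter; its opening clears the tins
- drawer_front (a point): on the outer (robot-side) face of the drawer's flat front panel, mid-width, 60 mm above the counter; axes as point lane. Panel 366 mm wide, 12 thick, from 6 to 82 mm above the counter; no handle, only a flat brass strip near its top. Home, its face is flush with the unit's face
- lane (a point): middle of the dark lane for the tins, on the drawer floor (12 mm above the counter); moves with the drawer. x points away from the robot into the unit, y left along the lane, z up. Lane 62 mm wide (x) between brass lips 8 mm high. Tins stand with their 40 mm side along y. Front panel's inner face at x = -73 mm, unit's face (drawer open) at +85; side walls at y = +-165 mm, 22 mm high
- lane_end (a point): left end of the lane, on the drawer floor, 165 mm along +y from point lane. Near it a copper plate (54 mm wide, 57 high) stands across the lane, its face somewhere 25 to 55 mm short of this point: its place is not reported, find it by touch or sight. It is sprung: yields up to 8 mm towards +y, at 2 N rising to 6 N, then is solid
- bookend: steel bookend that slides along y of point lane, from y = -120 to +70 mm, starts near the -y end and stays where it is left; sliding friction about 7.5 N, and each tin it pushes adds 0.3 to 1.5 N. Origin on the lane floor at the middle of its flat face towards the tins (looks to +y); face 54 mm wide, 4 thick, 62 high; axes as point lane
- bookend_rib (a point): grip point on the bookend's upright rib, 45 mm above the lane floor and 21 mm behind (-y) the face: the rib is 10 mm thick (x), reaches from the face to 37 mm behind it, 62 mm high, free on both x sides. Axes as point lane
- dosing_cup: stainless dosing cup, 58 mm across, 55 mm high, origin at its underside centre; leave it alone
- saucer: frosted glass saucer, 120 mm across, 18 mm high, origin at its underside centre; leave it alone
- jug: copper milk jug, about 92 mm across, 105 mm high, handle to its +y reaching 78 mm from its axis, origin at its underside centre; leave it alone
- tamper: steel tamper standing on its 58 mm base, 88 mm high, origin at its underside centre; leave it alone
- thermometer: dial thermometer lying flat: dial 44 mm across, 12 mm thick, origin under the dial's centre, stem 6 mm thick reaching 131 mm along its x; leave it alone
There are look-alikes about, which are no part of the job. Leave any brown or purple look-alike of the tin_green alone.

How it is judged:
By the outcome, as a careful person would: the job done as asked, in the order asked, and still so for the second after the job is handed in, with the robot touching nothing.
It also fails if it takes over 72 s, if anything falls off the work surface, if the arm or the gripper's body presses on something with over 40 N, if the wrist force passes 120 N, or if a joint passes its speed limit or range.

## Working session

There is one attempt and no reset: what is moved stays moved. The work goes in short steps, Python scripts to look and compute and a shell command to move; the robot and the scene stay as the last step left them, time stands still between calls to the robot, and variables do not carry over. Pictures are saved under pics/ and viewed, at most 10 in all, crops included, and the job is handed in when it is done.

```bash
mkdir -p pics; ls; cat > h.py <<'E'
import numpy as np, cv2
from scipy.spatial.transform import Rotation as R
from cell import status, get_image, ctrl, models
def pts(p, st=None):
    z=p["z_map"]; v,u=np.mgrid[:z.shape[0],:z.shape[1]]
    c=np.stack([(u-p["cx"])/p["fx"]*z, -(v-p["cy"])/p["fy"]*z, -z],-1)
    if "hand_eye" in p:
        H=np.array(p["hand_eye"]); c=c@H[:3,:3].T+H[:3,3]
        r=np.array(st["tool_rot"]); r=R.from_euler('xyz',r) if r.shape==(3,) else R.from_matrix(r)
        w=c@r.as_matrix().T+np.array(st["eef_pos"])
    else:
        w=c@np.array(p["rotation"]).reshape(3,3).T+np.array(p["position"])
    w[z==0]=np.nan
    return w
def save(n,img,s=1): cv2.imwrite(f"pics/{n}.png",cv2.resize(img[...,::-1],None,fx=s,fy=s,interpolation=cv2.INTER_CUBIC))
E
python3 - <<'E'
from h import *
s=status.read_state(); print(s)
for n in("scene","top"):
    p=get_image(n); save(n,p["color"]); print(n,{k:v for k,v in p.items() if k not in("color","z_map")})
    w=pts(p); np.save(f"{n}.npy",w)
    for o in("tin_green","tin_red","tin_blue","bookend","drawer_front","dosing_cup","jug","saucer","tamper","thermometer"):
        for b in models.boxes_of(p,o)[:4]:
            r=[int(x) for x in b["rect"]]; c=w[max(0,(r[1]+r[3])//2),max(0,(r[0]+r[2])//2)]
            print(o,round(b["score"],2),r,np.round(c))
E
```

```text
pics
{'clock': 0.0, 'qpos': array([-1.40478681,  0.62931413,  0.03843709,  1.51837944, -0.02700152,
        0.99630702, -0.02000576]), 'qd': array([-2.92500943e-04,  1.05922225e-03, -5.15470308e-04,  2.63838494e-04,
        2.61803303e-04,  4.82452423e-04, -5.88223065e-05]), 'tau': array([ 3.37352312e-04, -5.63415062e+01,  1.22609261e+00, -1.93446118e+01,
        1.09428767e-02,  1.03634759e-02,  1.88023165e-06]), 'eef_pos': array([149.14451404, 631.96433084, 207.40612354]), 'tool_rot': array([-3.13970261e+00,  1.94943931e-05,  2.90978024e+00]), 'force': array([ 0.32602599, -0.31009875,  0.03638531]), 'torque': array([-0.01103842,  0.00277167,  0.0006255 ]), 'gripper_force': 0.0, 'width': 85.6187054676656}
scene {'fx': 430.35984480765114, 'fy': 430.35984480765114, 'cx': 283.9000914960012, 'cy': 209.1940555258685, 'position': array([1026.32410693,  542.51094117,  867.10428907]), 'rotation': array([ 0.75208988, -0.01195887,  2.43725271]), 'shot': 1}Traceback (most recent call last):
  File "<stdin>", line 5, in <module>
  File "h.py", line 12, in pts
    w=c@np.array(p["rotation"]).reshape(3,3).T+np.array(p["position"])
        ~~~~~~~~~~~~~~~~~~~~~~~~~~~~~~~^^^^^
ValueError: cannot reshape array of size 3 into shape (3,3)
```

```bash
sed -i 's/np.array(p\["rotation"\]).reshape(3,3).T/R.from_euler("xyz",p["rotation"]).as_matrix().T/' h.py
python3 - <<'E'
from h import *
for n in("scene","top"):
    p=get_image(n); save(n,p["color"]); print(n,p["position"],p["rotation"],p["fx"])
    w=pts(p); np.save(f"{n}.npy",w); np.save(f"{n}_c.npy",p["color"])
    for o in("tin_green","tin_red","tin_blue","bookend","drawer_front","dosing_cup","jug","saucer","tamper","thermometer"):
        for b in models.boxes_of(p,o)[:4]:
            r=[int(x) for x in b["rect"]]; c=w[min(419,max(0,(r[1]+r[3])//2)),min(559,max(0,(r[0]+r[2])//2))]
            print(o,round(b["score"],2),r,np.round(c))
a=cv2.imread("pics/scene.png");b=cv2.imread("pics/top.png")
cv2.imwrite("pics/both.png",cv2.resize(np.vstack([a,b]),None,fx=.71,fy=.71))
E
```

```text
scene [1026.32410693  542.51094117  867.10428907] [ 0.75208988 -0.01195887  2.43725271] 430.35984480765114
tin_green 0.9 [258, 139, 275, 174] [ 437. -216.   65.]
tin_green 0.88 [214, 153, 236, 181] [ 554. -254.   63.]
tin_green 0.68 [166, 128, 186, 156] [ 592. -462.   44.]
tin_green 0.65 [222, 129, 241, 154] [ 475. -335.   67.]
tin_red 0.82 [411, 274, 441, 313] [460. 364.  69.]
tin_blue 0.58 [297, 219, 326, 253] [549.  94.  79.]
bookend 0.59 [262, 180, 276, 209] [523. -96.  57.]
drawer_front 0.66 [239, 159, 373, 282] [488.  14.  23.]
dosing_cup 0.79 [182, 148, 204, 172] [ 603. -345.   55.]
jug 0.58 [320, 314, 381, 379] [645. 326.   5.]
saucer 0.67 [395, 341, 456, 392] [558. 456.   3.]
tamper 0.76 [164, 173, 183, 204] [ 701. -295.   41.]
thermometer 0.69 [271, 138, 285, 152] [ 337. -282.   14.]
top [ 414.09372798  -19.94278457 1350.51515489] [ 0.09636685  0.02140147 -1.55492463] 453.9147895992066
tin_green 0.97 [430, 250, 455, 271] [ 408. -435.   68.]
tin_green 0.89 [440, 189, 459, 210] [ 580. -458.   68.]
tin_green 0.74 [370, 206, 388, 226] [ 529. -261.   69.]
tin_green 0.71 [398, 229, 420, 253] [ 460. -345.   67.]
tin_red 0.75 [153, 231, 174, 252] [449. 351.  63.]
tin_red 0.4 [109, 181, 149, 221] [569. 473.  11.]
tin_red 0.35 [252, 205, 266, 229] [520.  77.  83.]
tin_red 0.17 [318, 214, 333, 225] [ 518. -108.   74.]
tin_blue 0.81 [250, 205, 265, 229] [520.  83.  81.]
bookend 0.48 [318, 214, 334, 231] [ 510. -112.   63.]
drawer_front 0.57 [216, 184, 348, 252] [524.  14.  12.]
dosing_cup 0.81 [400, 189, 425, 205] [ 593. -372.   -0.]
dosing_cup 0.38 [319, 213, 331, 230] [ 512. -108.   73.]
saucer 0.7 [109, 182, 152, 223] [566. 470.  12.]
saucer 0.26 [377, 152, 399, 170] [ 687. -287.   70.]
tamper 0.72 [376, 152, 400, 173] [ 690. -294.   37.]
tamper 0.69 [318, 217, 331, 224] [ 515. -105.   77.]
thermometer 0.68 [375, 278, 418, 296] [ 327. -322.    3.]
```

View pics/top.png

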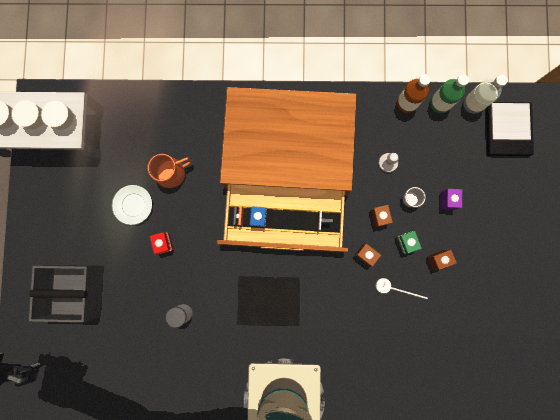

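View pics/scene.png

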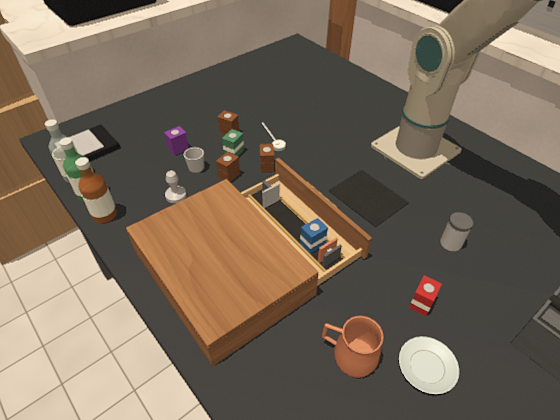

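```bash
python3 - <<'E'
from h import *
for n in("scene","top"):
    w=np.load(n+".npy"); c=np.load(n+"_c.npy"); h=cv2.cvtColor(c,cv2.COLOR_RGB2HSV)
    H,S,V=[h[...,i].astype(int) for i in range(3)]
    for nm,m,lo,hi in(("green",(H>60)&(H<90)&(S>120)&(V>50),(380,-420),(520,-290)),("red",((H<4)|(H>176))&(S>180)&(V>90),(380,290),(520,420)),("blue",(H>98)&(H<115)&(S>130)&(V>60),(450,0),(600,160))):
        m=m&(w[...,0]>lo[0])&(w[...,1]>lo[1])&(w[...,0]<hi[0])&(w[...,1]<hi[1])
        m|=(w[...,2]>58)&(cv2.dilate(m.astype(np.uint8),np.ones((7,7)))>0)&(w[...,0]>lo[0])&(w[...,1]>lo[1])&(w[...,0]<hi[0])&(w[...,1]<hi[1])
        q=w[m]; zt=np.nanpercentile(q[:,2],90); t=q[q[:,2]>zt-8]
        print(n,nm,len(q),"ztop",np.round(np.nanpercentile(q[:,2],[5,50,90,98])),len(t),cv2.minAreaRect(t[:,:2].astype(np.float32)))
    if n=="top":
        t=w[(w[...,2]>85)&(w[...,2]<100)&(w[...,0]>570)&(abs(w[...,1])<250)]
        print("unit",np.median(t[:,2]),cv2.minAreaRect(t[:,:2].astype(np.float32)))
        f=w[(w[...,2]>65)&(w[...,0]>400)&(w[...,0]<490)&(abs(w[...,1])<250)]
        print("front",len(f),np.median(f,0),np.polyfit(f[:,1],f[:,0],1),f[:,1].min(),f[:,1].max())
c=np.load("top_c.npy"); s=np.load("scene_c.npy")
a=np.hstack([cv2.resize(x,(400,300),interpolation=cv2.INTER_CUBIC) for x in(c[180:285,350:490],c[215:275,120:200])])
b=np.hstack([cv2.resize(x,(400,300),interpolation=cv2.INTER_CUBIC) for x in(s[100:190,155:275],s[250:340,390:510])])
save("crop",np.vstack([a,b]))
E
```

```text
scene green 8 ztop [34. 67. 68. 68.] 7 ((516.4905395507812, -296.4969787597656), (8.935989379882812, 4.79948091506958), 23.42599868774414)
scene red 583 ztop [10. 65. 68. 69.] 415 ((444.4765625, 358.6876525878906), (55.999576568603516, 40.33789825439453), 16.907485961914062)
scene blue 545 ztop [23. 77. 80. 82.] 314 ((525.0067138671875, 78.72314453125), (43.41679382324219, 53.97214889526367), 88.18148803710938)
top green 284 ztop [62. 66. 70. 73.] 269 ((458.3124694824219, -350.3609924316406), (52.16947555541992, 41.52830505371094), 19.694583892822266)
top red 317 ztop [13. 67. 70. 73.] 267 ((444.2794189453125, 361.9552001953125), (52.37873458862305, 41.977699279785156), 16.976076126098633)
top blue 284 ztop [72. 79. 82. 84.] 255 ((524.6776733398438, 81.66090393066406), (40.272491455078125, 52.749488830566406), 86.1392593383789)
unit 94.53566115561648 ((745.1921997070312, -1.6500091552734375), (370.9516906738281, 281.2259826660156), 87.43876647949219)
front 795 [439.02352895 -38.70627538  81.12872176] [6.25526992e-02 4.39811003e+02] -249.6000335862748 193.78937889349916
```

View pics/crop.png

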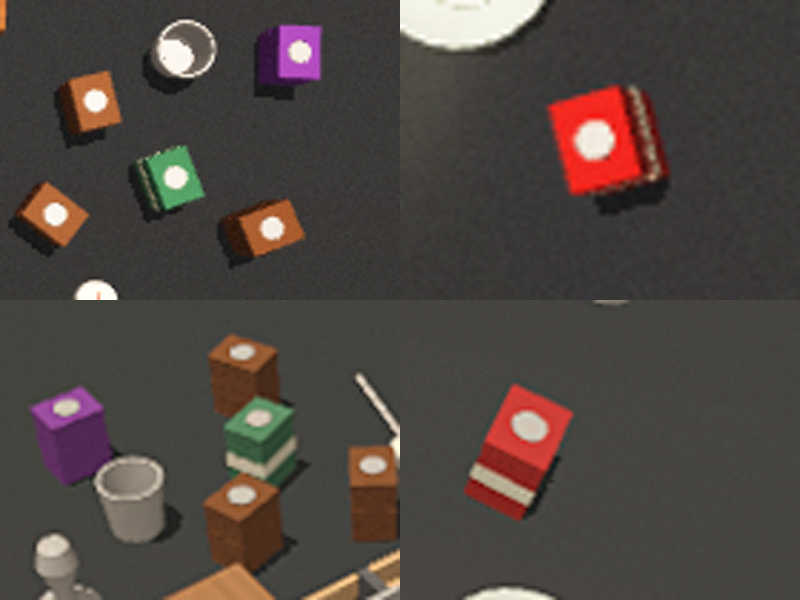

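Top view: the banded green tin is at px (410,242). The bandless browns at (383,215), (369,255), (445,260) and the purple at (454,198) are look-alikes. The single red tin is at (161,243). The crop confirms this: only the green and red ones have the pale band. Moving above red.

```bash
python3 -m handwheel '[{"delta_pos":[2.95,-2.71,0],"yaw":-0.104},{"delta_pos":[2.95,-2.71,0],"yaw":-0.104},{"delta_pos":[2.95,-2.71,0],"yaw":-0.104},{"delta_pos":[2.95,-2.71,0],"yaw":-0.104},{"delta_pos":[2.95,-2.71,0],"yaw":-0.104},{"delta_pos":[2.95,-2.71,0],"yaw":-0.104},{"delta_pos":[2.95,-2.71,0],"yaw":-0.104},{"delta_pos":[2.95,-2.71,0],"yaw":-0.104},{"delta_pos":[2.95,-2.71,0],"yaw":-0.104},{"delta_pos":[2.95,-2.71,0],"yaw":-0.104}]' 1
cat >> h.py <<'E'
def wrist():
    st=status.read_state(); p=get_image("wrist"); return p,st,pts(p,st)
def tin(w,c,nm,near,rad=60,zmin=50):
    h=cv2.cvtColor(c,cv2.COLOR_RGB2HSV); H,S,V=[h[...,i].astype(int) for i in range(3)]
    m={"green":(H>55)&(H<95)&(S>90)&(V>40),"red":((H<6)|(H>174))&(S>150)&(V>70),"blue":(H>98)&(H<118)&(S>120)&(V>50)}[nm]
    m=m&(np.hypot(w[...,0]-near[0],w[...,1]-near[1])<rad)&(w[...,2]>zmin)
    q=w[m]; zt=np.percentile(q[:,2],80); t=q[abs(q[:,2]-zt)<5]
    v,u=np.where(m)
    print(nm,len(t),"z",np.round(zt,1),cv2.minAreaRect(t[:,:2].astype(np.float32)),"px",u.mean(),v.mean())
E
python3 - <<'E'
from h import *
p,st,w=wrist(); print(p["fx"],np.round(p["hand_eye"],2).tolist(),st["eef_pos"],st["tool_rot"]); tin(w,p["color"],"red",(444,360)); save("w1",p["color"])
E
```

```text
clock: 1.98
eef_pos: [445.5, 360.3, 208.6]
tool_rot: [3.141, -0.001, 1.865]
force: [0.4, 1.0, 0.0]
width: 85.2
gripper_force: 0.0
351.20644648845183 [[-0.0, 0.96, 0.29, 73.74], [1.0, 0.0, 0.0, 0.68], [0.0, 0.29, -0.96, -165.6], [0.0, 0.0, 0.0, 1.0]] [445.5178655  360.30602029 208.6353294 ] [ 3.14107667e+00 -5.08866659e-04  1.86491073e+00]
red 2123 z 66.9 ((443.9508361816406, 362.3847961425781), (52.687164306640625, 41.09938430786133), 16.798559188842773) px 279.6366487455197 183.58467741935485
```

```bash
python3 -m handwheel '[{"delta_pos":[-0.16,0.21,-3.4],"yaw":0},{"delta_pos":[0,0,-3.6],"yaw":0},{"delta_pos":[0,0,-3.6],"yaw":0},{"delta_pos":[0,0,-3.6],"yaw":0},{"delta_pos":[0,0,-3.0],"yaw":0},{"delta_pos":[0,0,-1.5],"yaw":0},{"delta_pos":[0,0,0],"yaw":0}]' 
python3 -m handwheel '[{"delta_pos":[0,0,0],"yaw":0},{"delta_pos":[0,0,0],"yaw":0},{"delta_pos":[0,0,0],"yaw":0},{"delta_pos":[0,0,0],"yaw":0},{"delta_pos":[0,0,0],"yaw":0},{"delta_pos":[0,0,0],"yaw":0}]' -1
```

```text
clock: 2.62
eef_pos: [440.2, 362.2, 17.8]
tool_rot: [-3.135, 0.002, 1.87]
force: [-0.3, 0.2, -0.0]
width: 85.1
gripper_force: 0.0
clock: 3.12
eef_pos: [443.7, 364.7, 23.3]
tool_rot: [3.139, -0.002, 1.87]
force: [-1.8, -0.7, 6.9]
width: 50.6
gripper_force: 63.5
```

```bash
python3 -m handwheel '[{"delta_pos":[0,0,2.5],"yaw":0},{"delta_pos":[0,0,3.5],"yaw":0},{"delta_pos":[0,0,3.5],"yaw":0},{"delta_pos":[0,-1.5,3.3],"yaw":-0.02}]'
python3 -m handwheel '[{"delta_pos":[0.5,-2.5,1],"yaw":-0.04},{"delta_pos":[0.9,-3.7,0],"yaw":-0.04},{"delta_pos":[0.9,-3.7,0],"yaw":-0.04},{"delta_pos":[0.9,-3.7,0],"yaw":-0.04},{"delta_pos":[0.9,-3.7,0],"yaw":-0.04},{"delta_pos":[0.9,-3.7,0],"yaw":-0.04},{"delta_pos":[0.9,-3.7,0],"yaw":-0.04},{"delta_pos":[0.9,-3.7,0],"yaw":-0.04},{"delta_pos":[0.9,-3.0,0],"yaw":0},{"delta_pos":[0,-0.7,0],"yaw":0}]'
python3 - <<'E'
from h import *
p,st,w=wrist(); print(st["eef_pos"],st["tool_rot"]); save("w2",p["color"]); np.save("w2.npy",w); np.save("w2c.npy",p["color"])
for n in("tin_blue","bookend","drawer_front","lane"):
    for b in models.boxes_of(p,n)[:2]: print(n,b)
tin(w,p["color"],"blue",(525,82))
E
```

```text
clock: 3.45
eef_pos: [442.4, 352.2, 151.6]
tool_rot: [3.139, -0.003, 1.854]
force: [-1.0, 0.2, -1.0]
width: 50.6
gripper_force: 63.1
clock: 4.28
eef_pos: [521.7, 20.6, 160.6]
tool_rot: [3.137, 0.004, 1.522]
force: [0.3, -0.2, -0.5]
width: 50.6
gripper_force: 63.1
[521.74840743  20.61635211 160.62988627] [3.13709265 0.00352113 1.52161918]
bookend {'rect': [272.9, 346.0, 286.3, 370.4], 'score': 0.73}
drawer_front {'rect': [142.9, 0.0, 418.0, 368.4], 'score': 0.71}
blue 3579 z 78.9 ((523.6189575195312, 81.85746002197266), (40.568241119384766, 51.421810150146484), 86.32572937011719) px 278.7024308466052 120.02291142777312
```

View pics/w2.png

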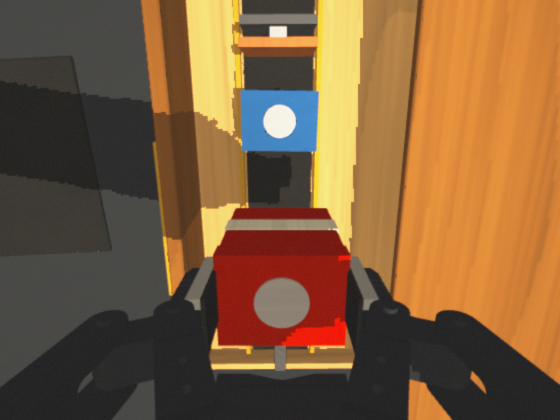

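The wrist view shows red held at (282,300), blue at (279,120), the copper plate's edge at row 42 and the lane lips at columns ~243 and ~317. Measuring the lane from it.

```bash
python3 - <<'E'
from h import *
w=np.load("w2.npy"); c=np.load("w2c.npy"); x,y,z=w[...,0],w[...,1],w[...,2]
# unit top edge
def edge(m,which,name):
    ys=[];xs=[]
    for r in range(0,420,4):
        k=np.where(m[r])[0]
        if len(k)>5:
            a=w[r,k]; j=a[:,0].argmin() if which=="min" else a[:,0].argmax(); ys.append(a[j,1]); xs.append(a[j,0])
    ys=np.array(ys);xs=np.array(xs);k=np.ones(len(ys),bool)
    for _ in range(4):
        f=np.polyfit(ys[k],xs[k],1); e=xs-np.polyval(f,ys); k=abs(e)<max(2,1.5*np.std(e[k]))
    print(name,f,"x at y=8:",np.polyval(f,8.),k.sum(),np.std(e[k]))
edge((z>88)&(z<102)&(x>570),"min","unit face")
edge((z>76)&(z<88)&(x<470)&(x>415),"max","panel inner"); edge((z>76)&(z<88)&(x<470)&(x>415),"min","panel outer")
yx=np.array([.0447,.999]); xx=np.array([.999,-.0447]); L=w[...,:2]-np.array([520.4,8.4]); ly=L@yx; lx=L@xx
m=(abs(lx)<26)&(z>60)&(z<75)&(ly>97)
for zz in range(56,76,2):
    k=(abs(lx)<26)&(abs(z-zz)<1)&(ly>97); print(zz,k.sum(),np.round(np.nanpercentile(ly[k],[1,10,50,90,99]),1) if k.sum() else "")
h=cv2.cvtColor(c,cv2.COLOR_RGB2HSV)
for r in (20,34,38,42,46,50,56): print(r,np.round(w[r,279],1),np.round([lx[r,279],ly[r,279]],1),c[r,279])
for r in (70,180): 
    k=(z[r]>16)&(z[r]<24)&(abs(lx[r])<45); print("lips",r,np.round(lx[r][k],1))
k=(abs(z-12)<4)&(abs(lx)<25)&(ly<110); print("floor z",np.nanmedian(z[k]))
t=np.load("top.npy");L=t[...,:2]-np.array([520.4,8.4]); ly=L@yx; lx=L@xx
k=(abs(lx)<26)&(t[...,2]>64)&(t[...,2]<80)&((ly<-70)|(ly>100))&(abs(ly)<160)
print(np.round(np.c_[lx[k],ly[k],t[...,2][k]]).astype(int).tolist())
E
```

```text
unit face [2.60703678e-02 6.06151507e+02] x at y=8: 606.3600697059412 76 1.1069401874701372
panel inner [4.59244022e-02 4.46623235e+02] x at y=8: 446.9906297584991 70 0.19148240637385874
panel outer [6.61788150e-02 4.32472163e+02] x at y=8: 433.0015939452544 74 0.8155012410412639
56 454 [122.  122.1 140.4 143.6 144.2]
58 417 [122.  138.4 140.9 143.4 144. ]
60 48 [122.  122.  122.1 127.4 141.1]
62 31 [121.9 121.9 122.  122.1 122.1]
64 22 [121.9 122.1 122.2 122.2 122.3]
66 104 [121.9 122.  122.2 126.8 128.1]
68 651 [122.2 122.5 125.3 127.7 128. ]
70 73 [122.1 122.6 124.7 127.1 127.7]
72 1 [122.5 122.5 122.5 122.5 122.5]
74 0 
20 [527.2 148.4  57.9] [  0.5 140.1] [133 128 116]
34 [526.8 141.3  48.1] [  0.4 133. ] [245 242 230]
38 [526.5 135.5  68.3] [  0.4 127.2] [247 174  91]
42 [526.4 133.1  67.9] [  0.4 124.8] [247 173  85]
46 [526.3 130.5  68.7] [  0.4 122.3] [245 151  75]
50 [526.2 130.2  51.6] [  0.4 122. ] [124  71  40]
56 [526.2 130.5  14.1] [  0.3 122.3] [109  65  43]
lips 70 [-34.7 -33.9 -33.1 -32.3 -31.5  30.5  31.1  32.   32.8  33.7  34.5]
lips 180 [-34.9 -34.1 -33.4 -32.4 -
[... 1065 characters left out ...]
 -111, 73], [-1, -114, 77], [0, -117, 76], [0, -119, 78], [0, -123, 69], [0, -125, 74], [0, -128, 79], [1, -131, 74], [1, -134, 68], [1, -137, 73], [-17, 126, 67], [-4, -103, 72], [-4, -106, 72], [-4, -108, 77], [-3, -112, 70], [-3, -114, 73], [-3, -117, 73], [-3, -120, 73], [-3, -123, 75], [-3, -125, 75], [-3, -128, 77], [-2, -134, 74], [-2, -137, 75], [-20, 126, 65], [-20, 123, 70], [-7, -103, 73], [-5, -126, 65], [-5, -129, 69], [-5, -132, 69], [-4, -135, 67], [-5, -137, 76], [-23, 125, 71], [-22, 123, 66], [-10, -103, 76], [-25, 126, 65], [-25, 123, 67], [-12, -103, 74], [-15, -101, 64], [-15, -103, 78], [-18, -104, 73], [-21, -101, 68], [-21, -104, 71], [-24, -101, 69], [-24, -104, 73]]
```

```bash
python3 -m handwheel '[{"delta_pos":[0.05,1.1,-1.5],"yaw":0.004},{"delta_pos":[0,0,-1.5],"yaw":0},{"delta_pos":[0,0,-1],"yaw":0},{"delta_pos":[0,0,0],"yaw":0},{"delta_pos":[0,0,0],"yaw":0}]'
```

```text
clock: 4.95
eef_pos: [519.7, 39.5, 119.0]
tool_rot: [-3.14, 0.0, 1.535]
force: [0.3, 0.1, -1.2]
width: 50.8
gripper_force: 63.1
```

```bash
python3 -m handwheel '[{"delta_pos":[0.16,-0.2,-2.5],"yaw":-0.009},{"delta_pos":[0,0,-2.5],"yaw":0},{"delta_pos":[0,0,-2],"yaw":0},{"delta_pos":[0,0,-0.7],"yaw":0},{"delta_pos":[0,0,0],"yaw":0},{"delta_pos":[0,0,0],"yaw":0}]'
```

```text
clock: 5.45
eef_pos: [522.4, 36.6, 43.1]
tool_rot: [3.141, -0.0, 1.525]
force: [0.6, -0.4, -1.7]
width: 50.4
gripper_force: 63.1
```

```bash
python3 -m handwheel '[{"delta_pos":[-0.05,0,-0.4],"yaw":0},{"delta_pos":[0,0,-0.3],"yaw":0},{"delta_pos":[0,0,0],"yaw":0},{"delta_pos":[0,0,0],"yaw":0}]'
python3 -m handwheel '[{"delta_pos":[0,0,0],"yaw":0},{"delta_pos":[0,0,0],"yaw":0},{"delta_pos":[0,0,0],"yaw":0},{"delta_pos":[0,0,0],"yaw":0}]' 0.9
```

```text
clock: 5.78
eef_pos: [521.5, 36.8, 35.7]
tool_rot: [3.141, -0.0, 1.525]
force: [-0.2, -0.4, -0.7]
width: 50.7
gripper_force: 63.1
clock: 6.12
eef_pos: [521.5, 36.7, 35.5]
tool_rot: [3.141, -0.0, 1.525]
force: [0.0, 1.7, -0.4]
width: 81.1
gripper_force: 0.0
```

```bash
python3 -m handwheel '[{"delta_pos":[0,0,3],"yaw":0},{"delta_pos":[0,0,4],"yaw":0},{"delta_pos":[0,0,4],"yaw":0},{"delta_pos":[0,0,4],"yaw":0},{"delta_pos":[-0.2,-1.2,2],"yaw":0}]' 1
python3 -m handwheel '[{"delta_pos":[-0.6,-3.75,0],"yaw":0.039},{"delta_pos":[-0.6,-3.75,0],"yaw":0.039},{"delta_pos":[-0.6,-3.75,0],"yaw":0.039},{"delta_pos":[-0.6,-3.75,0],"yaw":0.039},{"delta_pos":[-0.6,-3.75,0],"yaw":0.039},{"delta_pos":[-0.6,-3.75,0],"yaw":0.039},{"delta_pos":[-0.6,-3.75,0],"yaw":0.039},{"delta_pos":[-0.6,-3.75,0],"yaw":0.039},{"delta_pos":[-0.6,-3.75,0],"yaw":0.039},{"delta_pos":[-0.6,-3.75,0],"yaw":0.039}]'
python3 -m handwheel '[{"delta_pos":[0,0,0],"yaw":0},{"delta_pos":[0,0,0],"yaw":0},{"delta_pos":[0,0,0],"yaw":0}]'
python3 - <<'E'
from h import *
p,st,w=wrist(); print(st["eef_pos"],st["tool_rot"]); tin(w,p["color"],"green",(458,-350)); save("w3",p["color"])
E
```

```text
clock: 6.53
eef_pos: [521.7, 26.9, 209.6]
tool_rot: [3.135, -0.002, 1.528]
force: [0.8, 1.1, -0.2]
width: 85.2
gripper_force: 0.0
clock: 7.37
eef_pos: [458.6, -352.0, 205.4]
tool_rot: [3.141, -0.0, 1.917]
force: [1.3, -0.3, -1.0]
width: 85.3
gripper_force: 0.0
clock: 7.62
eef_pos: [459.2, -349.6, 205.0]
tool_rot: [3.141, -0.001, 1.914]
force: [-0.3, 0.9, -0.4]
width: 85.3
gripper_force: 0.0
[ 459.18761211 -349.55246212  205.00612384] [ 3.14141703e+00 -1.36934611e-03  1.91417625e+00]
green 2049 z 66.9 ((457.60162353515625, -350.4642639160156), (52.35109329223633, 40.91257858276367), 20.38280487060547) px 278.35946196660484 187.0496289424861
```

View pics/w3.png

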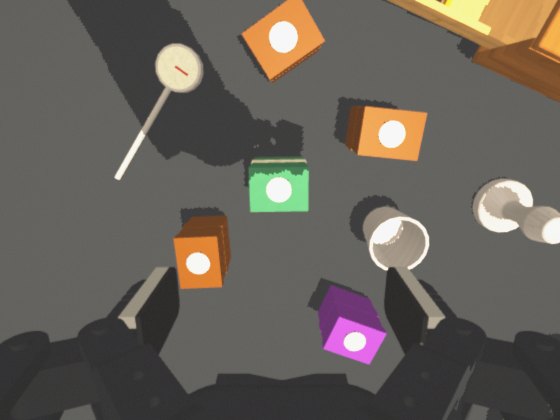

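```bash
python3 -m handwheel '[{"delta_pos":[-0.26,0.19,-2.5],"yaw":0.008},{"delta_pos":[0,0,-4],"yaw":0},{"delta_pos":[0,0,-3],"yaw":0},{"delta_pos":[0,0,-1],"yaw":0},{"delta_pos":[0,0,0],"yaw":0},{"delta_pos":[0,0,0],"yaw":0}]' 0.6
```

```text
clock: 8.17
eef_pos: [457.6, -347.8, 100.9]
tool_rot: [3.141, 0.0, 1.924]
force: [0.9, -0.5, 0.4]
width: 68.3
gripper_force: 0.0
```

```bash
python3 -m handwheel '[{"delta_pos":[-0.05,0,-2],"yaw":0},{"delta_pos":[0,0,-2.5],"yaw":0},{"delta_pos":[0,0,-2.3],"yaw":0},{"delta_pos":[0,0,-1],"yaw":0},{"delta_pos":[0,0,0],"yaw":0},{"delta_pos":[0,0,0],"yaw":0}]'
python3 -m handwheel '[{"delta_pos":[0,0,0],"yaw":0},{"delta_pos":[0,0,0],"yaw":0},{"delta_pos":[0,0,0],"yaw":0},{"delta_pos":[0,0,0],"yaw":0},{"delta_pos":[0,0,0],"yaw":0}]' -1
```

```text
clock: 8.67
eef_pos: [457.1, -349.0, 23.6]
tool_rot: [3.141, 0.002, 1.923]
force: [-0.7, -0.8, 0.2]
width: 68.6
gripper_force: 0.0
clock: 9.08
eef_pos: [457.3, -349.5, 24.5]
tool_rot: [3.14, 0.003, 1.923]
force: [-0.9, 0.9, 7.3]
width: 50.4
gripper_force: 63.3
```

```bash
python3 -m handwheel '[{"delta_pos":[0,0,2.5],"yaw":0},{"delta_pos":[0,0,3.7],"yaw":0},{"delta_pos":[0,0,3.7],"yaw":0},{"delta_pos":[0,0.5,3],"yaw":0}]'
python3 -m handwheel '[{"delta_pos":[0.4,2.0,0.5],"yaw":-0.038},{"delta_pos":[0.7,3.6,0],"yaw":-0.04},{"delta_pos":[0.7,3.6,0],"yaw":-0.04},{"delta_pos":[0.7,3.6,0],"yaw":-0.04},{"delta_pos":[0.7,3.6,0],"yaw":-0.04},{"delta_pos":[0.7,3.6,0],"yaw":-0.04},{"delta_pos":[0.7,3.6,0],"yaw":-0.04},{"delta_pos":[0.7,3.6,0],"yaw":-0.04},{"delta_pos":[0.6,3.6,0],"yaw":-0.04},{"delta_pos":[0.3,2.4,-0.5],"yaw":-0.04}]'
python3 -m handwheel '[{"delta_pos":[0,0,-2],"yaw":0},{"delta_pos":[0,0,-2],"yaw":0},{"delta_pos":[0,0,-1],"yaw":0},{"delta_pos":[0,0,0],"yaw":0},{"delta_pos":[0,0,0],"yaw":0}]'
python3 - <<'E'
from h import *
p,st,w=wrist(); print(st["eef_pos"],st["tool_rot"]); tin(w,p["color"],"blue",(525,82)); tin(w,p["color"],"red",(521,35),35); tin(w,p["color"],"green",(521,-12)); save("w4",p["color"])
E
```

```text
clock: 9.42
eef_pos: [456.5, -345.1, 154.7]
tool_rot: [3.14, 0.004, 1.921]
force: [1.5, -0.0, -1.2]
width: 50.7
gripper_force: 63.2
clock: 10.25
eef_pos: [519.7, -6.7, 152.7]
tool_rot: [3.138, -0.003, 1.527]
force: [0.5, 0.6, -1.3]
width: 50.2
gripper_force: 63.2
clock: 10.67
eef_pos: [518.2, -11.9, 101.7]
tool_rot: [3.142, 0.0, 1.524]
force: [0.3, -0.1, -1.5]
width: 50.4
gripper_force: 63.2
[518.22970588 -11.92243023 101.70855163] [3.14159091e+00 6.19562902e-05 1.52375811e+00]
blue 7188 z 78.9 ((523.8238525390625, 82.03723907470703), (40.65556716918945, 51.95597839355469), 86.28215789794922) px 282.97829716193655 58.22245409015025
red 5765 z 78.8 ((521.2734375, 34.80853271484375), (40.4338264465332, 51.719058990478516), 87.29679107666016) px 282.3344750813495 152.7119369755095
green 9590 z 143.9 ((518.5029907226562, -12.78676986694336), (41.69478988647461, 52.41667556762695), 87.01751708984375) px 281.3932849936948 276.7515762925599
```

View pics/w4.png

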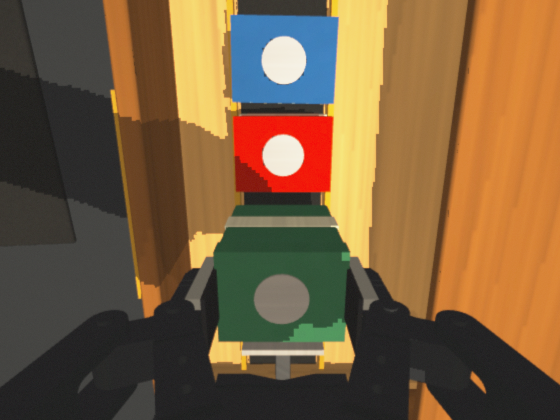

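Blue (283,58) and red (283,153) stand square in the lane; green is held behind red with a gap of about 7 mm. Lowering green.

```bash
python3 -m handwheel '[{"delta_pos":[0.08,0,-2.5],"yaw":0},{"delta_pos":[0,0,-2.3],"yaw":0},{"delta_pos":[0,0,-1],"yaw":0},{"delta_pos":[0,0,-0.4],"yaw":0},{"delta_pos":[0,0,-0.2],"yaw":0},{"delta_pos":[0,0,0],"yaw":0},{"delta_pos":[0,0,0],"yaw":0}]'
```

```text
clock: 11.3
eef_pos: [519.9, -11.6, 38.3]
tool_rot: [3.14, -0.0, 1.525]
force: [0.3, 0.1, -2.0]
width: 50.7
gripper_force: 63.2
```

```bash
python3 -m handwheel '[{"delta_pos":[0,0,-0.12],"yaw":0},{"delta_pos":[0,0,0],"yaw":0}]'
python3 -m handwheel '[{"delta_pos":[0,0,0],"yaw":0},{"delta_pos":[0,0,0],"yaw":0},{"delta_pos":[0,0,0],"yaw":0},{"delta_pos":[0,0,0],"yaw":0},{"delta_pos":[0,0,2.5],"yaw":0},{"delta_pos":[0,0,3.5],"yaw":0},{"delta_pos":[0,0,3.5],"yaw":0},{"delta_pos":[0,-1,2],"yaw":0}]' 0.8
python3 -m handwheel '[{"delta_pos":[-0.1,-3,1],"yaw":0},{"delta_pos":[-0.2,-3.5,0],"yaw":0},{"delta_pos":[-0.1,-2.7,0],"yaw":0},{"delta_pos":[0,0,0],"yaw":0},{"delta_pos":[0,0,0],"yaw":0}]'
python3 - <<'E'
from h import *
p,st,w=wrist(); print(st["eef_pos"],st["tool_rot"]); 
for n,q in(("blue",(525,82)),("red",(521,35)),("green",(519,-12))): tin(w,p["color"],n,q,35)
yx=np.array([.0447,.999]); xx=np.array([.999,-.0447]); L=w[...,:2]-np.array([520.4,8.4]); ly=L@yx; lx=L@xx; z=w[...,2]
k=(abs(z-74.5)<5)&(abs(lx)<28)&(ly<-60)&(ly>-145); print(k.sum(),np.nanpercentile(ly[k],[1,50,99])); q=k&(ly<-110); print("rib lx",np.nanpercentile(lx[q],[2,50,98]),np.nanmedian(z[k])); q=k&(ly>-106)
print("face edge",np.nanpercentile(ly[q],[5,50,95]),np.nanpercentile(lx[q],[2,98])); save("w5",p["color"])
print("tcp lane",(st["eef_pos"][:2]-np.array([520.4,8.4]))@np.c_[xx,yx])
E
```

```text
clock: 11.47
eef_pos: [519.5, -11.3, 36.7]
tool_rot: [3.14, -0.0, 1.525]
force: [0.1, -0.0, -1.7]
width: 50.6
gripper_force: 63.2
clock: 12.13
eef_pos: [520.3, -19.7, 154.0]
tool_rot: [3.139, -0.001, 1.527]
force: [0.9, 0.7, 0.7]
width: 77.1
gripper_force: 0.0
clock: 12.55
eef_pos: [514.6, -115.3, 161.4]
tool_rot: [3.141, 0.0, 1.521]
force: [-0.3, 0.8, -1.6]
width: 77.0
gripper_force: 0.0
[ 514.63339737 -115.26175052  161.35536562] [3.14126796e+00 4.29015549e-04 1.52073453e+00]Traceback (most recent call last):
  File "<stdin>", line 3, in <module>
  File "h.py", line 22, in tin
    q=w[m]; zt=np.percentile(q[:,2],80); t=q[abs(q[:,2]-zt)<5]
               ~~~~~~~~~~~~~^^^^^^^^^^^
    return _quantile_unchecked(
        a, q, axis, out, overwrite_input, method, keepdims, weights)
    return _ureduce(a,
                    func=_quantile_ureduce_func,
    ...<5 lines>...
                    overwrite_input=overwrite_input,
                    method=method)
    r = func(a, **kwargs)
    result = _quantile(arr,
                       quantiles=q,
    ...<2 lines>...
                       out=out,
                       weights=wgt)
    slices_having_nans = np.isnan(arr[-1, ...])
                                  ~~~^^^^^^^^^
IndexError: index -1 is out of bounds for axis 0 with size 0
```

Blue is out of view from here; repeating without it.

```bash
cat > bk.py <<'E'
from h import *
yx=np.array([.0447,.999]); xx=np.array([.999,-.0447]); O=np.array([520.4,8.4])
def bookend(w,st,a,b):
    L=w[...,:2]-O; ly=L@yx; lx=L@xx; z=w[...,2]
    k=(abs(z-74.5)<5)&(abs(lx)<28)&(ly>a)&(ly<b)
    r=k&(abs(lx)<4); f=k&(abs(lx)>9)&(abs(lx)<26)
    print("top z",np.nanmedian(z[k]),"rib ly",np.nanpercentile(ly[r],[2,98]) if r.sum() else "","face plate ly",np.nanpercentile(ly[f],[3,50,97]) if f.sum() else "")
    q=k&(abs(lx)<15)&(ly<np.nanmax(ly[k])-10)
    if q.sum(): print("rib lx",np.nanpercentile(lx[q],[2,50,98]))
    print("tcp lane",(st["eef_pos"][:2]-O)@np.c_[xx,yx])
E
python3 - <<'E'
from bk import *
p,st,w=wrist(); print(st["eef_pos"])
tin(w,p["color"],"green",(519,-12),35); bookend(w,st,-145,-60); save("w5",p["color"])
E
```

```text
[ 514.75592204 -113.31312661  161.04974328]
green 4060 z 78.9 ((519.1235961914062, -12.15336799621582), (39.8564453125, 51.59328079223633), 87.2444076538086) px 280.3790640394089 58.01896551724138
top z 73.98513408741418 rib ly [-136.75062499 -101.4903028 ] face plate ly [-105.4442123  -103.08924836 -101.33410533]
rib lx [-4.81373634 -0.23107063  4.3076326 ]
tcp lane [  -0.19785712 -121.84370377]
```

View pics/w5.png

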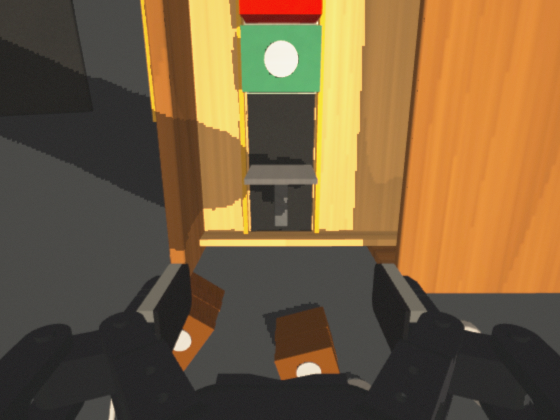

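Bookend face edge at row ~175 (lane y −101), rib behind it at column 281, green at (281,58). The TCP is exactly over the rib, so descend and grip.

```bash
python3 -m handwheel '[{"delta_pos":[0,0,-3],"yaw":0.004},{"delta_pos":[0,0,-3.5],"yaw":0},{"delta_pos":[0,0,-3],"yaw":0},{"delta_pos":[0,0,-1.8],"yaw":0},{"delta_pos":[0,0,-0.7],"yaw":0},{"delta_pos":[0,0,0],"yaw":0},{"delta_pos":[0,0,0],"yaw":0}]'
python3 -m handwheel '[{"delta_pos":[0,0,0],"yaw":0},{"delta_pos":[0,0,0],"yaw":0},{"delta_pos":[0,0,0],"yaw":0},{"delta_pos":[0,0,0],"yaw":0},{"delta_pos":[0,0,0],"yaw":0},{"delta_pos":[0,0,0],"yaw":0},{"delta_pos":[0,0,0],"yaw":0},{"delta_pos":[0,0,0],"yaw":0}]' -1
```

```text
clock: 13.23
eef_pos: [515.4, -112.7, 41.4]
tool_rot: [3.141, -0.0, 1.53]
force: [-0.1, -0.1, 0.3]
width: 77.0
gripper_force: 0.0
clock: 13.9
eef_pos: [515.1, -113.4, 41.7]
tool_rot: [3.141, -0.0, 1.528]
force: [-1.9, 0.7, 5.5]
width: 8.1
gripper_force: 60.0
```

```bash
python3 -m handwheel '[{"delta_pos":[0.01,0.3,0],"yaw":0},{"delta_pos":[0.03,0.6,0],"yaw":0},{"delta_pos":[0.03,0.6,0],"yaw":0},{"delta_pos":[0.03,0.6,0],"yaw":0},{"delta_pos":[0.03,0.6,0],"yaw":0},{"delta_pos":[0.03,0.6,0],"yaw":0},{"delta_pos":[0.03,0.6,0],"yaw":0},{"delta_pos":[0.03,0.6,0],"yaw":0},{"delta_pos":[0.02,0.5,0],"yaw":0},{"delta_pos":[0.01,0.3,0],"yaw":0}]'
python3 -m handwheel '[{"delta_pos":[0.02,0.35,0],"yaw":0},{"delta_pos":[0.01,0.35,0],"yaw":0},{"delta_pos":[0.02,0.35,0],"yaw":0},{"delta_pos":[0.01,0.35,0],"yaw":0},{"delta_pos":[0.02,0.35,0],"yaw":0},{"delta_pos":[0.01,0.35,0],"yaw":0},{"delta_pos":[0.02,0.35,0],"yaw":0},{"delta_pos":[0.01,0.35,0],"yaw":0},{"delta_pos":[0.02,0.35,0],"yaw":0},{"delta_pos":[0.01,0.35,0],"yaw":0}]'
```

```text
clock: 14.73
eef_pos: [517.5, -63.6, 41.8]
tool_rot: [3.14, 0.004, 1.526]
force: [-1.9, -6.5, 4.4]
width: 8.3
gripper_force: 60.1
clock: 15.57
eef_pos: [519.0, -30.3, 41.7]
tool_rot: [3.14, 0.006, 1.525]
force: [-2.0, -10.1, 4.7]
width: 8.2
gripper_force: 60.0
```

```bash
python3 -m handwheel '[{"delta_pos":[0.01,0.2,0],"yaw":0},{"delta_pos":[0.01,0.2,0],"yaw":0},{"delta_pos":[0.01,0.2,0],"yaw":0},{"delta_pos":[0.01,0.2,0],"yaw":0},{"delta_pos":[0.01,0.2,0],"yaw":0},{"delta_pos":[0.01,0.2,0],"yaw":0},{"delta_pos":[0.01,0.2,0],"yaw":0},{"delta_pos":[0,0.1,0],"yaw":0},{"delta_pos":[0,0.1,0],"yaw":0},{"delta_pos":[0,0,0],"yaw":0}]'
python3 -m handwheel '[{"delta_pos":[0.01,0.1,0],"yaw":0},{"delta_pos":[0,0.1,0],"yaw":0},{"delta_pos":[0,0,0],"yaw":0},{"delta_pos":[0,0,0],"yaw":0}]'
```

```text
clock: 16.4
eef_pos: [519.7, -14.0, 41.7]
tool_rot: [3.14, 0.005, 1.525]
force: [-2.2, -9.1, 5.6]
width: 7.8
gripper_force: 60.1
clock: 16.73
eef_pos: [519.8, -12.1, 41.7]
tool_rot: [3.14, 0.005, 1.525]
force: [-2.3, -9.5, 4.8]
width: 8.1
gripper_force: 60.1
```

```bash
for i in 1; do python3 -m handwheel '[{"delta_pos":[0.01,0.1,0],"yaw":0},{"delta_pos":[0,0,0],"yaw":0},{"delta_pos":[0,0,0],"yaw":0}]'; python3 -m handwheel '[{"delta_pos":[0,0.1,0],"yaw":0},{"delta_pos":[0,0,0],"yaw":0},{"delta_pos":[0,0,0],"yaw":0}]'; python3 -m handwheel '[{"delta_pos":[0.01,0.1,0],"yaw":0},{"delta_pos":[0,0,0],"yaw":0},{"delta_pos":[0,0,0],"yaw":0}]'; done | grep -E "eef|force: \["
```

```text
eef_pos: [519.8, -11.2, 41.7]
force: [-3.1, -10.2, 5.6]
eef_pos: [519.9, -10.2, 41.7]
force: [-2.6, -9.3, 5.5]
eef_pos: [519.9, -9.7, 41.7]
force: [-2.8, -10.4, 5.2]
```

```bash
(python3 -m handwheel '[{"delta_pos":[0,0.1,0],"yaw":0},{"delta_pos":[0,0,0],"yaw":0},{"delta_pos":[0,0,0],"yaw":0}]'; python3 -m handwheel '[{"delta_pos":[0.01,0.1,0],"yaw":0},{"delta_pos":[0,0,0],"yaw":0},{"delta_pos":[0,0,0],"yaw":0}]') | grep -E "eef|force: \["
python3 - <<'E'
from bk import *
p,st,w=wrist(); save("w6",p["color"]); c=p["color"]; print(st["force"])
L=w[...,:2]-O; ly=L@yx; lx=L@xx; z=w[...,2]
for zz in range(60,72,2):
    k=(abs(lx)<24)&(abs(z-zz)<1)&(ly>115)&(ly<140); print(zz,k.sum(),np.round(np.nanpercentile(ly[k],[2,50,98]),1) if k.sum() else "")
k=(abs(z-78.9)<3)&(abs(lx)<28)&(ly>-10)&(ly<140); print("tins ly",np.nanpercentile(ly[k],[0.5,99.5]),k.sum())
for n,q in(("blue",(525,110)),("red",(523,70)),("green",(521,30))): 
    try: tin(w,c,n,q,40)
    except Exception as e: print(n,e)
E
```

```text
eef_pos: [520.0, -9.2, 41.7]
force: [-1.9, -10.9, 4.7]
eef_pos: [520.0, -8.5, 41.7]
force: [-1.0, -12.5, 5.8]
[ -1.02863187 -12.5368047    5.80482131]
60 0 
62 0 
64 0 
66 0 
68 0 
70 0 
tins ly [-8.36402403 88.87812171] 36371
blue 3008 z 78.9 ((525.5430908203125, 94.71397399902344), (6.084768772125244, 52.23545837402344), 87.53524780273438) px 282.7845744680851 8.982047872340425
red 14772 z 78.8 ((524.05322265625, 71.88967895507812), (39.87918472290039, 52.27566909790039), 87.29641723632812) px 281.4729894394801 78.90746005957216
green 10796 z 78.8 ((522.359375, 31.597217559814453), (39.43195343017578, 52.124637603759766), 87.32173919677734) px 282.1507039644313 192.15728047424972
```

View pics/w6.png

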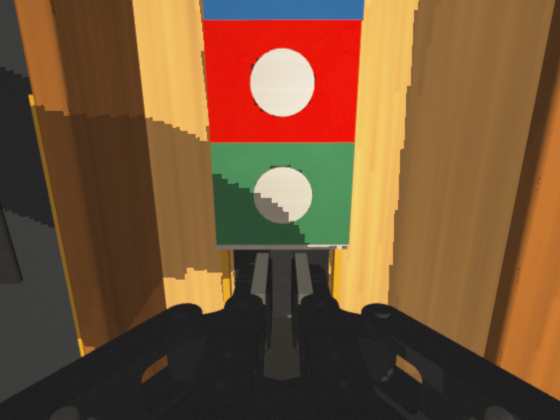

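Green (282,193) and red (282,80) are flush and square, with blue beyond. The plate has just begun to yield (force up from about 10 N to 12.5 N). Pressing about 2 mm more, then releasing.

```bash
(python3 -m handwheel '[{"delta_pos":[0,0.1,0],"yaw":0},{"delta_pos":[0,0,0],"yaw":0},{"delta_pos":[0,0,0],"yaw":0}]'; python3 -m handwheel '[{"delta_pos":[0.01,0.1,0],"yaw":0},{"delta_pos":[0,0,0],"yaw":0},{"delta_pos":[0,0,0],"yaw":0}]') | grep -E "eef|force: \["
python3 -m handwheel '[{"delta_pos":[0,0,0],"yaw":0},{"delta_pos":[0,0,0],"yaw":0},{"delta_pos":[0,0,0],"yaw":0},{"delta_pos":[0,0,0],"yaw":0}]' 0.2
```

```text
eef_pos: [520.1, -7.7, 41.8]
force: [-2.5, -12.5, 4.7]
eef_pos: [520.1, -6.9, 41.7]
force: [-3.1, -13.4, 5.2]
clock: 18.87
eef_pos: [518.8, -2.2, 40.6]
tool_rot: [-3.139, 0.002, 1.527]
force: [-2.3, -5.2, -2.2]
width: 51.1
gripper_force: 3.0
```

```bash
python3 -m handwheel '[{"delta_pos":[-0.01,-0.3,0],"yaw":0},{"delta_pos":[-0.01,-0.3,0],"yaw":0},{"delta_pos":[0,0,0],"yaw":0}]'
python3 -m handwheel '[{"delta_pos":[0,0,2],"yaw":0},{"delta_pos":[0,0,3],"yaw":0},{"delta_pos":[0,0,3.5],"yaw":0},{"delta_pos":[0,0,3.5],"yaw":0},{"delta_pos":[0,0,2],"yaw":0},{"delta_pos":[0,0,0],"yaw":0}]'
python3 - <<'E'
from bk import *
p,st,w=wrist(); save("w7",p["color"]); c=p["color"]
L=w[...,:2]-O; ly=L@yx; lx=L@xx; z=w[...,2]
k=(abs(lx)<24)&(abs(z-68)<3)&(ly>115)&(ly<145); print(k.sum(),np.round(np.nanpercentile(ly[k],[2,50,98]),1) if k.sum() else "")
k=(abs(z-78.9)<3)&(abs(lx)<28)&(ly>-10)&(ly<140); print("tins ly",np.nanpercentile(ly[k],[0.5,99.5]),k.sum())
bookend(w,st,-50,30)
for n,q in(("blue",(525,112)),("red",(523,72)),("green",(521,32))): 
    try: tin(w,c,n,q,40)
    except Exception as e: print(n,e)
E
```

```text
clock: 19.12
eef_pos: [520.4, -6.3, 41.2]
tool_rot: [3.141, -0.0, 1.529]
force: [-0.1, -0.4, 0.1]
width: 51.4
gripper_force: 0.0
clock: 19.62
eef_pos: [523.4, -5.9, 185.6]
tool_rot: [3.133, -0.002, 1.53]
force: [0.5, -0.0, 0.9]
width: 51.3
gripper_force: 0.0
269 [128.  129.2 130.5]
tins ly [  5.27068893 124.96166221] 12181
top z 78.07407494649762 rib ly [-30.46103951  28.61710839] face plate ly [ 2.25449304 16.13520472 29.23729784]
rib lx [-14.16783196   0.54209506  13.96813548]
tcp lane [  3.61896056 -14.19945188]
blue 3457 z 79.0 ((526.4342651367188, 113.54853820800781), (39.28761672973633, 51.45360565185547), 87.68196868896484) px 276.8018513161701 34.651431877350305
red 3061 z 78.9 ((524.2401733398438, 73.49351501464844), (39.04157257080078, 51.72654724121094), 87.56341552734375) px 276.11630186213654 94.0499836654688
green 2507 z 78.9 ((522.41650390625, 33.23066711425781), (38.22536087036133, 51.47025680541992), 86.54199981689453) px 276.51296370163544 148.80454726765058
```

View pics/w7.png

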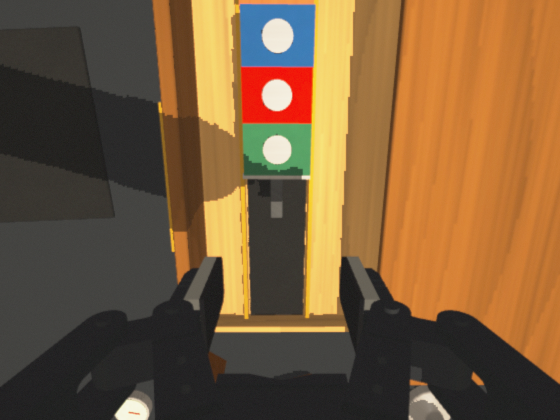

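The row is snug: blue (277,35), red (277,95), green (277,150), with the bookend edge at row 178. The tins span lane y 5 to 125, and the plate is pressed in about 3 mm. Next I shut and turn the gripper, then go in front of the drawer panel.

```bash
python3 -m handwheel '[{"delta_pos":[-1.1,0.2,0],"yaw":-0.12},{"delta_pos":[-1.1,0.2,0],"yaw":-0.12},{"delta_pos":[-1.1,0.2,0],"yaw":-0.12},{"delta_pos":[-1.1,0.2,0],"yaw":-0.12},{"delta_pos":[-1.1,0.2,0],"yaw":-0.12},{"delta_pos":[-1.1,0.2,0],"yaw":-0.12},{"delta_pos":[-1.1,0.2,0],"yaw":-0.12},{"delta_pos":[-1.1,0.2,0],"yaw":-0.12},{"delta_pos":[-1.1,0.2,0],"yaw":-0.12},{"delta_pos":[-1.1,0.1,0],"yaw":-0.12}]' -1
python3 -m handwheel '[{"delta_pos":[-0.1,0,0],"yaw":-0.12},{"delta_pos":[0,0,0],"yaw":-0.12},{"delta_pos":[0,0,0],"yaw":-0.12},{"delta_pos":[0,0,0],"yaw":0},{"delta_pos":[0,0,0],"yaw":0},{"delta_pos":[0,0,0],"yaw":0}]'
```

```text
clock: 20.5
eef_pos: [408.7, 13.3, 180.2]
tool_rot: [-3.141, 0.002, 0.324]
force: [-0.3, -0.1, -0.7]
width: -0.1
gripper_force: 0.0
clock: 21.0
eef_pos: [408.6, 12.8, 180.6]
tool_rot: [3.141, 0.001, -0.028]
force: [1.1, 1.6, -0.1]
width: 0.0
gripper_force: 0.0
```

Descend to about z 45, 15 mm in front of the panel.

```bash
python3 -m handwheel '[{"delta_pos":[0,0,-2.5],"yaw":-0.017},{"delta_pos":[0,0,-3.5],"yaw":0},{"delta_pos":[0,0,-3.5],"yaw":0},{"delta_pos":[0,0,-2.5],"yaw":0},{"delta_pos":[0,0,-1.5],"yaw":0},{"delta_pos":[0,0,0],"yaw":0},{"delta_pos":[0,0,0],"yaw":0}]'
python3 -m handwheel '[{"delta_pos":[0.4,-0.02,0],"yaw":0},{"delta_pos":[0.4,-0.02,0],"yaw":0},{"delta_pos":[0.4,-0.02,0],"yaw":0},{"delta_pos":[0.4,-0.02,0],"yaw":0},{"delta_pos":[0.4,-0.02,0],"yaw":0},{"delta_pos":[0.4,-0.02,0],"yaw":0},{"delta_pos":[0.4,-0.02,0],"yaw":0},{"delta_pos":[0.4,-0.02,0],"yaw":0}]'
```

```text
clock: 21.58
eef_pos: [408.6, 12.4, 46.0]
tool_rot: [-3.141, 0.001, -0.048]
force: [0.9, -1.3, 0.1]
width: 0.2
gripper_force: 0.0
clock: 22.25
eef_pos: [441.1, 11.4, 46.1]
tool_rot: [-3.141, 0.001, -0.048]
force: [-2.1, 0.3, 1.1]
width: 0.2
gripper_force: 1.1
```

```bash
python3 -m handwheel '[{"delta_pos":[0.6,-0.03,0],"yaw":0},{"delta_pos":[0.8,-0.04,0],"yaw":0},{"delta_pos":[0.8,-0.04,0],"yaw":0},{"delta_pos":[0.8,-0.04,0],"yaw":0},{"delta_pos":[0.8,-0.04,0],"yaw":0},{"delta_pos":[0.8,-0.04,0],"yaw":0},{"delta_pos":[0.8,-0.04,0],"yaw":0},{"delta_pos":[0.8,-0.04,0],"yaw":0},{"delta_pos":[0.8,-0.04,0],"yaw":0},{"delta_pos":[0.8,-0.04,0],"yaw":0}]'
python3 -m handwheel '[{"delta_pos":[0.8,-0.04,0],"yaw":0},{"delta_pos":[0.8,-0.04,0],"yaw":0},{"delta_pos":[0.8,-0.04,0],"yaw":0},{"delta_pos":[0.8,-0.04,0],"yaw":0},{"delta_pos":[0.6,-0.03,0],"yaw":0},{"delta_pos":[0.4,-0.02,0],"yaw":0},{"delta_pos":[0.4,-0.02,0],"yaw":0},{"delta_pos":[0.3,-0.01,0],"yaw":0},{"delta_pos":[0.3,-0.01,0],"yaw":0},{"delta_pos":[0,0,0],"yaw":0}]'
```

```text
clock: 23.08
eef_pos: [519.7, 7.2, 46.0]
tool_rot: [-3.141, 0.0, -0.048]
force: [-2.3, 1.4, 0.4]
width: -0.1
gripper_force: 1.1
clock: 23.92
eef_pos: [572.1, 4.1, 46.3]
tool_rot: [3.141, -0.002, -0.048]
force: [-0.2, -0.0, -0.4]
width: -0.1
gripper_force: 0.0
```

```bash
python3 -m handwheel '[{"delta_pos":[0.2,-0.01,0],"yaw":0},{"delta_pos":[0.2,-0.01,0],"yaw":0},{"delta_pos":[0.2,-0.01,0],"yaw":0},{"delta_pos":[0.2,-0.01,0],"yaw":0},{"delta_pos":[0.2,-0.01,0],"yaw":0}]'
python3 -m handwheel '[{"delta_pos":[0.2,-0.01,0],"yaw":0},{"delta_pos":[0.2,-0.01,0],"yaw":0},{"delta_pos":[0.2,-0.01,0],"yaw":0}]'
```

```text
clock: 24.33
eef_pos: [581.2, 3.8, 46.2]
tool_rot: [3.141, -0.0, -0.048]
force: [-2.3, -0.7, 1.2]
width: -0.1
gripper_force: 1.0
clock: 24.58
eef_pos: [584.0, 3.8, 45.8]
tool_rot: [-3.141, 0.006, -0.048]
force: [-11.3, -0.5, 7.5]
width: 0.1
gripper_force: 5.3
```

```bash
python3 - <<'E'
from bk import *
p=get_image("scene"); w=pts(p); L=w[...,:2]-O; lx=L@xx; ly=L@yx; z=w[...,2]
t=pts(get_image("top")); L=t[...,:2]-O; tx=L@xx; ty=L@yx
k=(t[...,2]>72)&(t[...,2]<88)&(abs(ty)<170)&(tx>-90)&(tx<83)&(abs(ty)>60); print("panel top lane x",k.sum(),np.nanpercentile(tx[k],[5,50,95]))
save("s8",p["color"])
E
```

```text
panel top lane x 112 [75.96030916 78.62483302 82.62165272]
```

```bash
(python3 -m handwheel '[{"delta_pos":[0.2,-0.01,0],"yaw":0},{"delta_pos":[0.2,-0.01,0],"yaw":0},{"delta_pos":[0.1,0,0],"yaw":0},{"delta_pos":[0,0,0],"yaw":0}]'
python3 -m handwheel '[{"delta_pos":[0.1,-0.01,0],"yaw":0},{"delta_pos":[0.1,0,0],"yaw":0},{"delta_pos":[0,0,0],"yaw":0}]') | grep -E "eef|force: \["
```

```text
eef_pos: [592.0, 3.5, 45.8]
force: [-2.2, -0.4, -0.3]
eef_pos: [593.5, 3.5, 45.9]
force: [-4.3, -1.3, 0.2]
```

```bash
(python3 -m handwheel '[{"delta_pos":[0.1,0,0],"yaw":0},{"delta_pos":[0,0,0],"yaw":0},{"delta_pos":[0,0,0],"yaw":0}]'
python3 -m handwheel '[{"delta_pos":[0.1,0,0],"yaw":0},{"delta_pos":[0,0,0],"yaw":0},{"delta_pos":[0,0,0],"yaw":0}]') | grep -E "eef|force: \["
```

```text
eef_pos: [593.5, 3.6, 45.9]
force: [-6.8, -2.0, 2.7]
eef_pos: [593.4, 3.6, 45.9]
force: [-8.5, -2.4, 3.6]
```

The TCP no longer advances while the force rises, so the drawer is at its hard stop. Backing away, then a check picture.

```bash
python3 -m handwheel '[{"delta_pos":[-1,0,0],"yaw":0},{"delta_pos":[-3,0.1,0],"yaw":0},{"delta_pos":[-3.5,0.1,0],"yaw":0},{"delta_pos":[-3.5,0.1,2],"yaw":0},{"delta_pos":[-2,0,3],"yaw":0},{"delta_pos":[0,0,3],"yaw":0},{"delta_pos":[0,0,2],"yaw":0},{"delta_pos":[0,0,0],"yaw":0},{"delta_pos":[0,0,0],"yaw":0}]'
python3 - <<'E'
from bk import *
t=pts(get_image("top")); L=t[...,:2]-O; tx=L@xx; ty=L@yx
k=(t[...,2]>72)&(t[...,2]<88)&(abs(ty)<170)&(tx>-90)&(tx<130)&(abs(ty)>60); print("panel top lane x",k.sum(),np.nanpercentile(tx[k],[5,50,95]) if k.sum() else "")
p=get_image("scene"); P,st,w=wrist(); L=w[...,:2]-O; lx=L@xx; z=w[...,2]
for a,b in((6,80),(84,92),(93,97)):
    k=(z>a)&(z<b)&(lx>60)&(lx<130); print(a,b,k.sum(),np.nanpercentile(lx[k],[2,50,98]) if k.sum() else "")
save("fin",np.vstack([p["color"][100:380],P["color"][:280]]))
E
```

```text
clock: 26.52
eef_pos: [468.4, 7.1, 147.5]
tool_rot: [-3.141, -0.006, -0.047]
force: [0.2, -0.2, -0.3]
width: -0.0
gripper_force: 0.0
panel top lane x 68 [ 84.80094818  85.55434737 117.24147289]
6 80 8394 [83.95989886 84.32967638 84.71664454]
84 92 0 
93 97 0
```

View pics/fin.png

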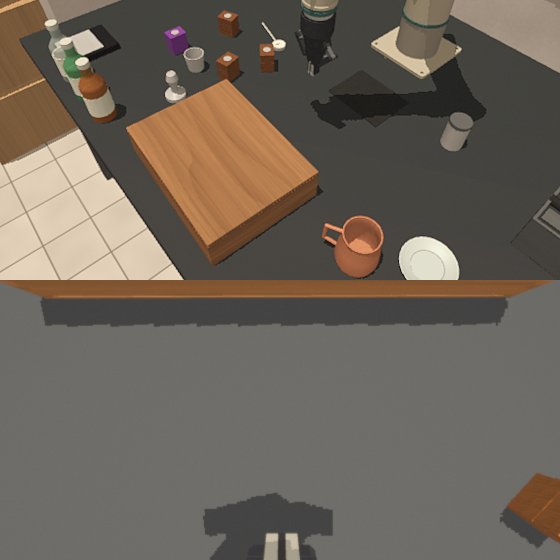

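The drawer front is flush with the unit's face (lane x ≈ 84.5 against 85). The browns (228,65), (228,23), (267,57), the purple (176,40), the cup (194,60), tamper, jug, saucer and thermometer are where they were at the start. Handing in.

```bash
python3 -c "
from cell import ctrl; print(ctrl.finish_job())"
```

```text
the job is handed in; nothing more can be done
None
```

The job is handed in at about 27 s of the 72 s: blue, red and green stand snug in one row between the bookend and the copper plate (pressed in about 3 mm), the drawer is home against its stop, and nothing else on the counter was moved.

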